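Slide the dosing cup under the grinder spout and start the grinder

TASK

With the fingertips, push the tall narrow steel dosing cup low on its body, so that it slides upright over the slab and ends centred under the grinder's spout; do not pinch it, lift it or tip it, and do not ram it against the grinder. Only when the cup stands there, press the round button on the grinder's sloping front fully in and let it go. Leave everything else on the slab where it is.

Things in the scene. Friction and masses are not known exactly. Their poses are not given: they have to be found in the camera images.
- dosing_cup: the tall narrow steel dosing cup, loose, open at the top and empty, standing upright: foot 48 mm across, widening evenly to 60 mm at the rim, 125 mm high, about 0.2 kg, smooth and round. Origin at the centre of its underside, z up. On the slab it starts to tip rather than slide when pushed higher than roughly 30 mm (sliding friction about 0.6)
- grinder: stainless coffee grinder, fixed, 125 mm wide, 210 deep, 374 high with its clear hopper (124 mm across, axis at x = +40 mm). Origin on the slab under the head's middle; -x points out of its front, z up. Tower face at x = -30 mm, free slab before it. The head overhangs to x = -105 mm, underside 170 mm up; above 215 mm its front slopes back at 45 degrees to x = -55, z = 265 mm
- spout (a point): centre of the spout's mouth, a dark steel tube 24 mm across under the head, at x = -75 mm in the grinder's frame (45 mm in front of the tower), 148 mm above the slab, 23 mm above the rim of a cup standing below; axes as the grinder's
- grind_button_top (a point): centre of the outer face of the round black button on the sloping front, 32 mm across, in a dark steel collar 48 mm across; it stands 10 mm out of the slope, about 247 mm above the slab. Its z axis points out of the slope (forward and up at 45 degrees); it is pressed along -z
- grind_button (a joint): travel of the button in m: 0 out, 0.006 fully in; a spring brings it back; starting force about 1.5 N, about 5 N fully in
- saucer: white porcelain saucer, 116 mm across, 18 mm high, lying flat, loose; a bystander. Origin at the centre of its underside
- brush: black plastic cleaning brush, 177 mm long, 30 mm wide, 18 mm high, lying flat, loose; a bystander. Origin at the centre of its underside
- moka_base: eight-sided aluminium moka pot boiler, 91 mm across, 74 mm high, small brass valve on its side, loose; a bystander. Origin at the centre of its underside
- moka_top: eight-sided aluminium moka pot upper part with closed lid and black side handle, 90 mm across (143 mm from its lip to its handle), 113 mm high, loose; a bystander. Origin at the centre of its underside
- milk_jug: low wide steel milk jug with a wire handle, 78 mm across (108 mm over the handle), 90 mm high, loose; a bystander. Origin at the centre of its underside
- espresso_cup: white porcelain espresso cup with a handle, 64 mm across, 58 mm high, loose; a bystander. Origin at the centre of its underside
- spoon: steel coffee spoon, 130 mm long, lying flat, loose; a bystander. Origin at the centre of its underside
Mind the look-alikes: they are no part of the job. What is shaped like the dosing_cup but red is not meant.

How it is judged:
By the outcome, as a careful person would: the job done as asked, in the order asked, and still so for the second after the job is handed in, with the robot touching nothing.
It also fails if it takes over 69 s, if anything falls off the work surface, if the arm or the gripper's body presses on something with over 40 N, if the wrist force passes 120 N, or if a joint passes its speed limit or range.

ROBOT

A 6-joint arm with a two-finger parallel gripper is mounted at the origin on the work surface. World frame = base frame: x ahead of the robot, y to its left, z up, the work surface at z = 0. Lengths are in m, angles in rad, forces in N, time in s.
With the tool pointing down it reaches from about 0.35 to 0.975 m from the base axis. Payload 4.9 kg.
Tool frame: the origin (TCP) lies midway between the tips of the shut fingers; the grasp point (between the pads) lies 19 mm behind it; z points along the fingers, y is the direction in which the jaws open and shut (so a half turn about z gives the same grasp; the last joint's range is limited). The gripper opens to 85 mm and grips with 20 to 120 N. Pads are 22 mm wide; open, the fingers measure 114 mm over their backs; the gripper's body (76 mm by 85 mm) begins 54 mm behind the grasp point. The pads swing forward as they close: fully open they stand 13 mm farther back than shut.
Start: joints at [1.105, 0.053, 1.613, -0, 1.476, -0.119], TCP at [0.212, 0.588, 0.231] pointing down, gripper open.
Joint ranges: [-3.01, 3.01], [-1.01, 2.22], [0.06, 2.58], [-1.02, 4.17], [0.09, 2.62], [-3.14, 3.14]. Speed limits (rad/s): [2.57, 2.57, 3.14, 3.14, 3.14, 3.14].

INTERFACE

Orientations are given as a rotation vector (axis times angle).
In Python, from station import ctrl gives the robot as it stands.
- The arm moves only by the shell command python3 -m jog 'ROWS' [FORCE]. ROWS is JSON, one flat list of numbers, 7 for each row, row after row: the opening, from 0 (shut) to 1 (fully open), then the shift along the tool's x, y, z in m, then the turn, a rotation vector about the tool's x, y, z in degrees. A call has 1 to 10 rows; each row shifts and turns the commanded pose from where the row before left it, along the tool's axes as they then stand; what a row does not reach is not made up. A row lasts 1/8 s, in which the tool goes at most 62.5 mm and 10.7 degrees, less where a joint would pass 70% of its speed; a pose out of reach is approached as far as the arm can. A call with a gripper value outside its range is refused whole. The fingers move at their own pace and stop on an object; FORCE is the grip in N (left out, the last holds). Time passes only in rows, so rows that do not move let the fingers close. It gives the time, the measured TCP pose, the force and the opening at its end, in the units of the state.
- ctrl.get_obs(): the state, without advancing time (a new reading comes with each control period).
- ctrl.get_image(name): name is "side" or "top"; returns a dict with "image" (384x512x3 uint8, blue, green, red), "camera_matrix" (3x3 intrinsics, pixels), "rvec" (rotation vector, rad) and "tvec" (3), from world to camera coordinates, as OpenCV has them. Camera axes: x right, y down, z forward; pixel columns grow to the right and rows downward; lengths in m; the calibration is good to about 2 mm. A picture is of the moment at which its call begins. There is no depth.
- ctrl.finish_job(): hands the job in, once; it reports no verdict.
Trained networks look in a picture, given as the dict that the camera call returned (one of the last four; its "shot" number tells which), for a name from the list of things; names that differ only in an ending like _2 or _b are one class to them, and where a whole thing is asked for, a point or a joint stands for the part that bears it (a point fixed in the world has none). Each returns a list of dicts, best first, with "p" (0 to 1); they miss things now and then, are a little off and sometimes report something else, mostly with a low value. They report only what shows in the picture. A call takes as long as a camera call. They do not tell look-alikes from the thing itself.
- ctrl.boxes_of(target, picture): "box" ([centre column, centre row, width, height] in pixels, round what is visible of it).
The state is a dict: "t": time; "q": joint angles; "dq": joint speeds; "effort": joint torques, N m; "tool_pos": TCP position; "tool_rot": TCP orientation; "contact_force": force on the tool from outside, world axes, zero at the start; "wrist_torque": the same for the moment, N m; "opening": finger opening in m.
Only numpy, scipy, OpenCV 4.12 (cv2) and the standard library are available. Lean on these libraries where they do the work, as an engineer would, in place of code of your own. Each camera call takes 0.05 s, during which the arm holds its last target. There are 200 camera calls.

## Working session

There is one attempt and no reset: what is moved stays moved. The work goes in short steps, Python scripts to look and compute and a shell command to move; the robot and the scene stay as the last step left them, time stands still between calls to the robot, and variables do not carry over. Pictures are saved under pics/ and viewed, about 8 in all and at most 12, crops included, and the job is handed in when it is done.

```bash
mkdir -p pics
cat > h.py <<'E'
import numpy as np, cv2
from station import ctrl
def ray(p,uv):
    R=cv2.Rodrigues(np.array(p["rvec"],float))[0];t=np.array(p["tvec"],float).ravel()
    K=np.array(p["camera_matrix"]);d=R.T@np.linalg.inv(K)@np.array([uv[0],uv[1],1.]);return -R.T@t,d/np.linalg.norm(d)
def atz(p,uv,z):
    c,d=ray(p,uv);return c+d*(z-c[2])/d[2]
def proj(p,X):
    return cv2.projectPoints(np.array(X,float).reshape(-1,3),np.array(p["rvec"],float),np.array(p["tvec"],float),np.array(p["camera_matrix"],float),None)[0].reshape(-1,2)
E
python3 - <<'E'
from h import *
for n in("side","top"):
    p=ctrl.get_image(n);cv2.imwrite(f"pics/{n}0.png",p["image"]);print(n,"cam",ray(p,(256,192)))
    for o in["dosing_cup","grinder","spout","grind_button_top","saucer","brush","moka_base","moka_top","milk_jug","espresso_cup","spoon"]:
        try:print(o,[(round(b["p"],2),np.round(b["box"]).tolist()) for b in ctrl.boxes_of(o,p)[:3]])
        except Exception as e:print(o,e)
o=ctrl.get_obs();print(o)
E
```

```text
side cam (array([-0.19134013, -0.81958042,  0.76968895]), array([ 0.62865402,  0.61647023, -0.4740871 ]))
dosing_cup [(0.86, [266.0, 241.0, 22.0, 42.0]), (0.78, [286.0, 226.0, 16.0, 38.0])]
grinder [(0.83, [203.0, 160.0, 46.0, 100.0])]
spout [(0.69, [204.0, 158.0, 42.0, 100.0])]
grind_button_top [(0.73, [241.0, 287.0, 18.0, 33.0])]
saucer [(0.8, [179.0, 243.0, 28.0, 18.0])]
brush [(0.55, [265.0, 207.0, 27.0, 13.0])]
moka_base [(0.76, [320.0, 302.0, 31.0, 37.0])]
moka_top [(0.75, [333.0, 226.0, 42.0, 34.0])]
milk_jug [(0.75, [365.0, 280.0, 37.0, 43.0])]
espresso_cup []
spoon [(0.84, [241.0, 287.0, 18.0, 29.0])]
top cam (array([ 0.38820775, -0.07899664,  1.19308026]), array([ 0.17836812, -0.00471323, -0.98395254]))
dosing_cup [(0.93, [276.0, 178.0, 23.0, 22.0]), (0.74, [285.0, 216.0, 27.0, 24.0])]
grinder [(0.79, [103.0, 171.0, 122.0, 93.0]), (0.52, [377.0, 241.0, 38.0, 34.0])]
spout [(0.58, [101.0, 171.0, 120.0, 92.0]), (0.29, [137.0, 190.0, 10.0, 14.0])]
grind_button_top [(0.61, [136.0, 191.0, 11.0, 10.0]), (0.31, [388.0, 180.0, 34.0, 35.0])]
saucer []
brush [(0.61, [214.0, 139.0, 62
[... 228 characters left out ...]
.0])]
spoon [(0.65, [300.0, 272.0, 38.0, 36.0])]
{'t': 1.2, 'q': array([ 1.10501904e+00,  5.26880228e-02,  1.61292618e+00,  1.80469787e-05,
        1.47598913e+00, -1.18998757e-01]), 'dq': array([-0.00105654, -0.00026048, -0.00118281,  0.00029811, -0.00165323,
       -0.0003729 ]), 'effort': array([ 2.97628787e-03, -3.93675292e+01, -3.70464063e+01,  3.00379825e-04,
        4.16644734e-04, -6.34599871e-06]), 'tool_pos': array([0.21240088, 0.58777372, 0.23129535]), 'tool_rot': array([-5.41992296e-01, -3.09446624e+00,  7.92563179e-06]), 'contact_force': array([-0.04699799,  0.08345961, -0.79625949]), 'wrist_torque': array([-0.03715655, -0.06247977,  0.01763005]), 'opening': 0.08543895826525616}
```

View pics/side0.png

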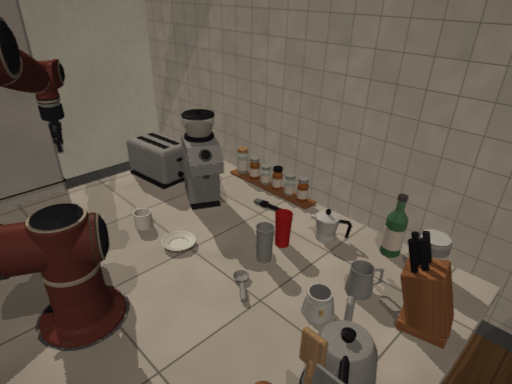

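View pics/top0.png

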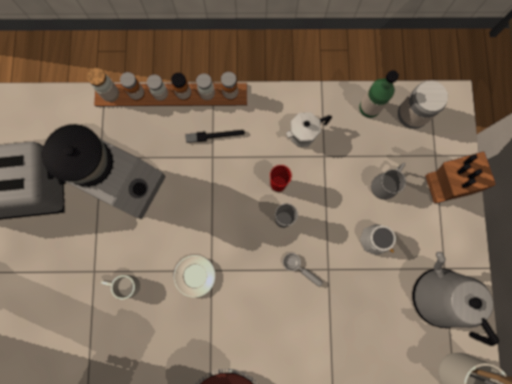

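The side picture shows the steel cup at (265,242), the red look-alike at (284,228) and the grinder at (203,160) with its button at (205,155). In the top picture the cup is at (285,216), the button at (138,188), the hopper at (78,153), the saucer at (195,276) and the brush at (215,135).

Run:
```python
from h import *
s=ctrl.get_image("side");t=ctrl.get_image("top")
a=cv2.resize(t["image"][110:240,20:180],None,fx=5,fy=5,interpolation=cv2.INTER_CUBIC)[:600]
b=cv2.resize(s["image"][100:215,170:240],None,fx=5,fy=5,interpolation=cv2.INTER_CUBIC)
cv2.imwrite("pics/g_top.png",a)
c=cv2.resize(s["image"][215:270,245:300],None,fx=5,fy=5,interpolation=cv2.INTER_CUBIC)
d=cv2.resize(t["image"][195:240,262:312],None,fx=6,fy=6,interpolation=cv2.INTER_CUBIC)
W=np.zeros((580,660,3),np.uint8);W[:575,:350]=b;W[:275,355:630]=c;W[280:550,355:655]=d
cv2.imwrite("pics/mix.png",W)
def tri(u,v):
    c1,d1=ray(s,u);c2,d2=ray(t,v);A=np.stack([d1,-d2],1);x=np.linalg.lstsq(A,c2-c1,rcond=None)[0];p=c1+d1*x[0];q=c2+d2*x[1];return (p+q)/2,np.linalg.norm(p-q)
print("button",tri((205,155),(138,188)))
print("cup rim",atz(t,(285,214),.125),atz(s,(265,227),.125),"foot",atz(s,(265,260),0))
```

```text
button (array([0.57202845, 0.19172909, 0.24143102]), np.float64(0.0010921461715464496))
cup rim [ 0.52322174 -0.15881482  0.125     ] [ 0.52243504 -0.16291183  0.125     ] foot [ 0.52130624 -0.17016113  0.        ]
```

View pics/g_top.png

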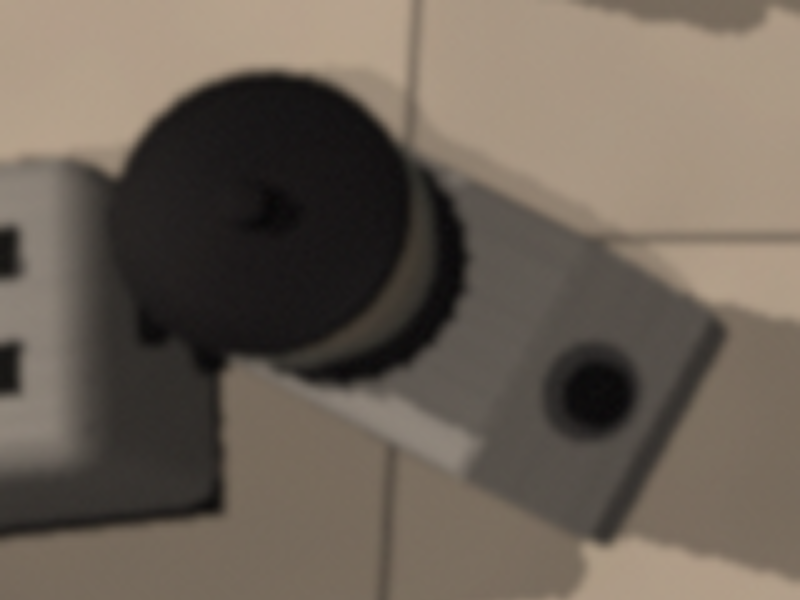

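View pics/mix.png

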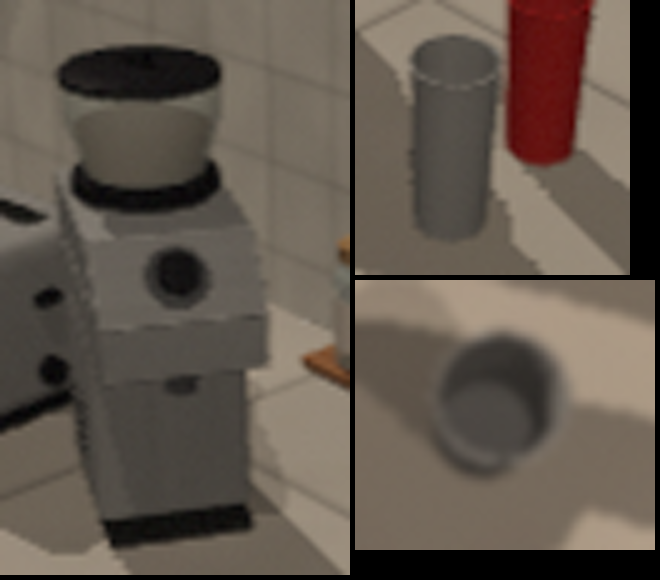

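Run:
```python
from h import *
from scipy.optimize import least_squares as LS
s=ctrl.get_image("side");t=ctrl.get_image("top")
T=lambda u,v:((u+.5)/5-.5+20,(v+.5)/5-.5+110)
S=lambda u,v:((u+.5)/5-.5+170,(v+.5)/5-.5+100)
w=.0625
P=[(t,T(600,393),(-.087,0,.247)),(t,T(468,475),(-.055,w,.265)),(t,T(588,240),(-.055,-w,.265)),(t,T(590,537),(-.105,w,.215)),(t,T(707,315),(-.105,-w,.215)),(t,T(607,545),(-.105,w,.17)),(t,T(725,328),(-.105,-w,.17)),
(s,S(180,278),(-.087,0,.247)),(s,S(88,235),(-.055,w,.265)),(s,S(250,228),(-.055,-w,.265)),(s,S(107,330),(-.105,w,.215)),(s,S(265,318),(-.105,-w,.215)),(s,S(107,382),(-.105,w,.17)),(s,S(267,365),(-.105,-w,.17)),(s,S(108,545),(-.03,w,0)),(s,S(250,527),(-.03,-w,0)),(s,S(182,388),(-.075,0,.148))]
def w2(x,X):
    c,n=np.cos(x[2]),np.sin(x[2]);return [x[0]+c*X[0]-n*X[1],x[1]+n*X[0]+c*X[1],X[2]]
f=lambda x:np.concatenate([proj(p,w2(x,X))[0]-u for p,u,X in P])
r=LS(f,[.62,.28,1.0],loss="soft_l1");x=r.x
print(x,np.degrees(x[2]));print(np.round(f(x).reshape(-1,2),1).tolist())
for k,X in dict(spout=(-.075,0,.148),button=(-.087,0,.247),towL=(-.03,w,0),towR=(-.03,-w,0),front=(-.105,0,0)).items():print(k,np.round(w2(x,X),4))
S2=lambda u,v:((u-355+.5)/5-.5+245,(v+.5)/5-.5+215)
T2=lambda u,v:((u-355+.5)/6-.5+262,(v-280+.5)/6-.5+195)
a=np.arange(0,6.28,.1)
ring=lambda x,R,z:np.stack([x[0]+R*np.cos(a),x[1]+R*np.sin(a),0*a+z],1)
def g(x):
    R=[]
    e=lambda p,R_,z:proj(p,ring(x,R_,z))
    q=e(s,.03,.125);R+=[q[:,0].min()-S2(412,0)[0],q[:,0].max()-S2(498,0)[0],q[:,1].min()-S2(0,36)[1],q[:,1].max()-S2(0,87)[1]]
    q=e(s,.024,0);R+=[q[:,0].min()-S2(415,0)[0],q[:,0].max()-S2(488,0)[0],q[:,1].max()-S2(0,240)[1]]
    q=e(t,.03,.125);R+=[q[:,0].min()-T2(437,0)[0],q[:,0].max()-T2(567,0)[0],q[:,1].min()-T2(0,330)[1]]
    q=e(t,.024,0);R+=[q[:,1].max()-T2(0,474)[1]]
    return np.array(R)
r=LS(g,[.52,-.165],loss="soft_l1",diff_step=1e-4);print("cup",r.x,np.round(g(r.x),1))
for n,uv in dict(saucer=(195,276),brushR=(243,132),brushL=(187,137),red=(280,178),spoon=(294,262),espr=(122,287)).items():print(n,atz(t,uv,.12 if n=="red" else .05 if n=="espr" else .012))
# slab height visible check
```

```text
[0.60895191 0.26555364 1.11725969] 64.01426491296485
[[-0.5, 0.0], [-2.0, 0.7], [0.3, -0.8], [-0.6, 0.4], [0.5, -1.7], [1.1, 0.9], [0.9, -0.2], [-0.0, -1.2], [-0.8, 1.3], [0.6, -0.7], [-1.3, 0.5], [1.2, -1.0], [-0.5, 1.5], [1.1, 0.7], [-1.3, -0.9], [0.6, -1.7], [0.0, 0.1]]
spout [0.5761 0.1981 0.148 ]
button [0.5708 0.1873 0.247 ]
towL [0.5396 0.266  0.    ]
towR [0.652  0.2112 0.    ]
front [0.5629 0.1712 0.    ]
cup [ 0.52406412 -0.16150938] [-0.6  1.5 -0.4  0.1 -0.2 -0.2  0.5 -0.8  0.7 -0.7  0.5]
saucer [0.36516174 0.08792498 0.012     ]
brushR [ 0.78339108 -0.04771255  0.012     ]
brushL [0.76921643 0.11785915 0.012     ]
red [ 0.61982738 -0.14792691  0.12      ]
spoon [ 0.40127281 -0.18980634  0.012     ]
espr [0.33865325 0.27834406 0.05      ]
```

```bash
python3 -m jog '[0.4,0,0,0,0,0,9.8, 0.4,0,0,0,0,0,9.8, 0.4,0,0,0,0,0,9.8, 0.4,0,0,0,0,0,9.8, 0.4,0,0,0,0,0,9.8, 0.4,0,0,0,0,0,9.8, 0.4,0,0,0,0,0,9.8, 0.4,0,0,0,0,0,9.7]' 20
python3 -m jog '[0.4,-0.048,0.0227,0,0,0,0, 0.4,-0.048,0.0227,0,0,0,0, 0.4,-0.048,0.0227,0,0,0,0, 0.4,-0.048,0.0227,0,0,0,0, 0.4,-0.048,0.0227,0,0,0,0, 0.4,-0.048,0.0227,0,0,0,0, 0.4,-0.048,0.0227,0,0,0,0, 0.4,-0.048,0.0227,0,0,0,0, 0.4,-0.048,0.0227,0,0,0,0, 0.4,-0.048,0.0227,0,0,0,0]'
cat > plan.py <<'E'
# usage: plan.py x y z heading tilt : shift in present tool axes, and turn
import sys
from h import *
from scipy.spatial.transform import Rotation as Ro
x,y,z,H,t=map(float,sys.argv[1:6]);H,t=np.radians([H,t])
o=ctrl.get_obs();R=Ro.from_rotvec(o["tool_rot"])
zt=np.array([np.cos(H)*np.sin(t),np.sin(H)*np.sin(t),-np.cos(t)]);yt=np.array([np.sin(H),-np.cos(H),0]);xt=np.cross(yt,zt)
D=Ro.from_matrix(np.stack([xt,yt,zt],1))
d=np.array([x,y,z])-o["tool_pos"]
print("t",round(o["t"],2),"pos",o["tool_pos"].round(4),"q",o["q"].round(2),"open",round(o["opening"],4),"F",o["contact_force"].round(1))
print("shift now-axes",R.inv().apply(d).round(4),"shift target-axes",D.inv().apply(d).round(4),"turn deg",np.degrees((R.inv()*D).as_rotvec()).round(2))
E
python3 plan.py 0.51 -0.26 0.20 81.8 0
```

```text
t: 2.4
tool_pos: [0.2124, 0.5878, 0.2313]
tool_rot: [-2.38, -2.051, 0.0]
contact_force: [0.3, -0.3, 0.5]
opening: 0.0343
t: 3.65
tool_pos: [0.3692, 0.0788, 0.2317]
tool_rot: [2.373, 2.057, 0.002]
contact_force: [-0.1, 0.3, 1.3]
opening: 0.034
t 3.65 pos [0.3692 0.0788 0.2317] q [ 0.01 -0.61  2.15  0.    1.6   0.15] open 0.034 F [-0.1  0.3  1.3]
shift now-axes [-0.3153  0.1875  0.0319] shift target-axes [-0.3152  0.1877  0.0317] turn deg [ 0.09 -0.02  0.04]
```

```bash
python3 -m jog '[0.4,-0.045,0.0268,0,0,0,0, 0.4,-0.045,0.0268,0,0,0,0, 0.4,-0.045,0.0268,0,0,0,0, 0.4,-0.045,0.0268,0,0,0,0, 0.4,-0.045,0.0268,0,0,0,0, 0.4,-0.045,0.0268,0,0,0,0, 0.4,-0.045,0.0268,0,0,0,0]'
python3 -m jog '[0.4,0,0,0,0,9,0, 0.4,0,0,0,0,9,0, 0.4,0,0,0,0,9,0, 0.4,0,0,0,0,9,0]'
python3 plan.py 0.511 -0.255 0.014 81.8 36
```

```text
t: 4.53
tool_pos: [0.5104, -0.2599, 0.2314]
tool_rot: [2.374, 2.057, 0.0]
contact_force: [-0.1, 0.0, 0.7]
opening: 0.0338
t: 5.03
tool_pos: [0.51, -0.2587, 0.2321]
tool_rot: [-2.004, -1.737, -0.657]
contact_force: [0.3, -0.8, -0.2]
opening: 0.034
t 5.03 pos [ 0.51   -0.2587  0.2321] q [-0.83  0.13  1.62  0.49  1.8  -0.68] open 0.034 F [ 0.3 -0.8 -0.2]
shift now-axes [-1.258e-01  1.000e-04  1.782e-01] shift target-axes [-0.1251  0.0004  0.1787] turn deg [ 0.07 -0.23  0.06]
```

```bash
python3 - <<'E'
from h import *
p=ctrl.get_image("top")
for b in ctrl.boxes_of("moka_base",p)[:2]:print(b)
for uv in [(366,238),(380,225),(380,238)]:print(atz(p,uv,.074))
E
python3 plan.py 0.516 -0.218 0.014 81.8 36
```

```text
{'box': [216.5, 136.8, 61.0, 11.4], 'p': 0.63}
[ 0.46268493 -0.37960987  0.074     ]
[ 0.49746233 -0.41945264  0.074     ]
[ 0.46235029 -0.41739128  0.074     ]
t 5.12 pos [ 0.5087 -0.2597  0.2286] q [-0.83  0.14  1.62  0.48  1.79 -0.68] open 0.0339 F [-0.7 -0.2 -1.1]
shift now-axes [-0.0924  0.002   0.1983] shift target-axes [-0.0919  0.0013  0.1985] turn deg [-0.08 -0.15 -0.27]
```

```bash
python3 -m jog '[0.4,-0.018,0.0003,0.039,0,0,0, 0.4,-0.018,0.0003,0.039,0,0,0, 0.4,-0.018,0.0003,0.039,0,0,0, 0.4,-0.018,0.0003,0.039,0,0,0, 0.4,-0.015,0,0.034,0,0,0, 0.4,0,0,0,0,0,0]'
python3 plan.py 0.516 -0.218 0.014 81.8 36
python3 - <<'E'
from h import *
s=ctrl.get_image("side");t=ctrl.get_image("top")
a=cv2.resize(s["image"][200:280,230:310],None,fx=5,fy=5);b=cv2.resize(t["image"][190:260,255:335],None,fx=5,fy=5)
cv2.imwrite("pics/behind.png",np.hstack([a,np.vstack([b,np.zeros((50,400,3),np.uint8)])]))
E
```

```text
t: 5.88
tool_pos: [0.5152, -0.2148, 0.0242]
tool_rot: [-2.002, -1.736, -0.648]
contact_force: [0.5, 0.7, 0.0]
opening: 0.034
t 5.88 pos [ 0.5152 -0.2148  0.0242] q [-0.77  0.33  1.77  0.5   1.47 -0.79] open 0.034 F [0.5 0.7 0. ]
shift now-axes [-0.0085  0.0013  0.0064] shift target-axes [-0.0085  0.0012  0.0064] turn deg [-0.33 -0.11 -0.05]
```

View pics/behind.png

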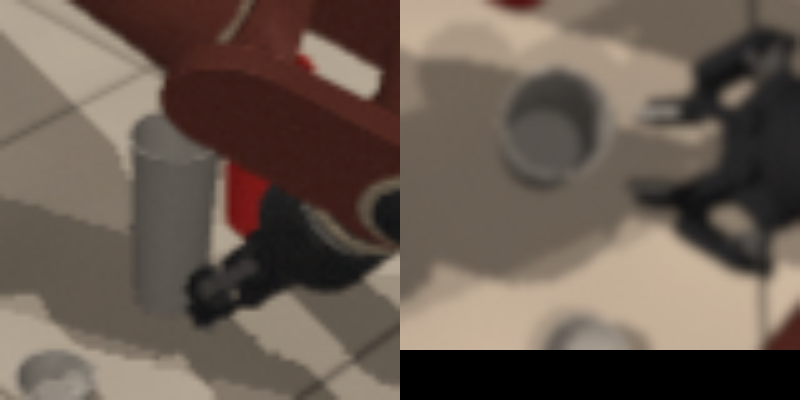

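The fingers straddle the centre line just behind the cup's foot. I'll lower them a little and then start pushing gently.

```bash
python3 -m jog '[0.4,-0.0085,0.0012,0.0064,0,0,0, 0.4,0,0,0,0,0,0, 0.4,0.0032,0,0.0024,0,0,0, 0.4,0.0032,0,0.0024,0,0,0, 0.4,0.0032,0,0.0024,0,0,0, 0.4,0.0032,0,0.0024,0,0,0, 0.4,0.0032,0,0.0024,0,0,0, 0.4,0.0032,0,0.0024,0,0,0, 0.4,0.0032,0,0.0024,0,0,0, 0.4,0.0032,0,0.0024,0,0,0]'
python3 plan.py 0.576 0.15 0.014 81.8 36
python3 -m jog '[0.4,0.0081,0,0.0059,0,0,0, 0.4,0.0081,0,0.0059,0,0,0, 0.4,0.0081,0,0.0059,0,0,0, 0.4,0.0081,0,0.0059,0,0,0, 0.4,0.0081,0,0.0059,0,0,0, 0.4,0.0081,0,0.0059,0,0,0]'
python3 plan.py 0.576 0.15 0.014 81.8 36
python3 - <<'E'
from h import *
s=ctrl.get_image("side");t=ctrl.get_image("top")
for n,p in(("s",s),("t",t)):print(n,[(round(b["p"],2),np.round(b["box"],1).tolist()) for b in ctrl.boxes_of("dosing_cup",p)[:3]])
a=cv2.resize(s["image"][190:270,220:300],None,fx=5,fy=5);b=cv2.resize(t["image"][180:250,235:315],None,fx=5,fy=5)
cv2.imwrite("pics/push1.png",np.hstack([a,np.vstack([b,np.zeros((50,400,3),np.uint8)])]))
E
```

```text
t: 7.22
tool_pos: [0.5222, -0.1887, 0.0158]
tool_rot: [-2.007, -1.739, -0.652]
contact_force: [-0.1, -1.1, -0.0]
opening: 0.0342
t 7.22 pos [ 0.5222 -0.1887  0.0158] q [-0.74  0.32  1.8   0.51  1.43 -0.78] open 0.0342 F [-0.1 -1.1 -0. ]
shift now-axes [0.2764 0.0051 0.203 ] shift target-axes [0.2764 0.0049 0.203 ] turn deg [-0.02  0.01  0.02]
t: 7.98
tool_pos: [0.5308, -0.1287, 0.0158]
tool_rot: [-2.006, -1.739, -0.652]
contact_force: [-0.7, -1.6, 1.2]
opening: 0.0343
t 7.97 pos [ 0.5308 -0.1287  0.0158] q [-0.65  0.28  1.86  0.55  1.38 -0.72] open 0.0343 F [-0.7 -1.6  1.2]
shift now-axes [0.2274 0.0051 0.1674] shift target-axes [0.2274 0.005  0.1674] turn deg [-0.02  0.    0.03]
s [(0.96, [254.2, 233.9, 18.4, 36.6])]
t [(0.83, [263.5, 211.7, 23.7, 24.5]), (0.66, [278.8, 176.6, 24.0, 25.9]), (0.38, [307.7, 131.8, 44.2, 34.7])]
```

View pics/push1.png

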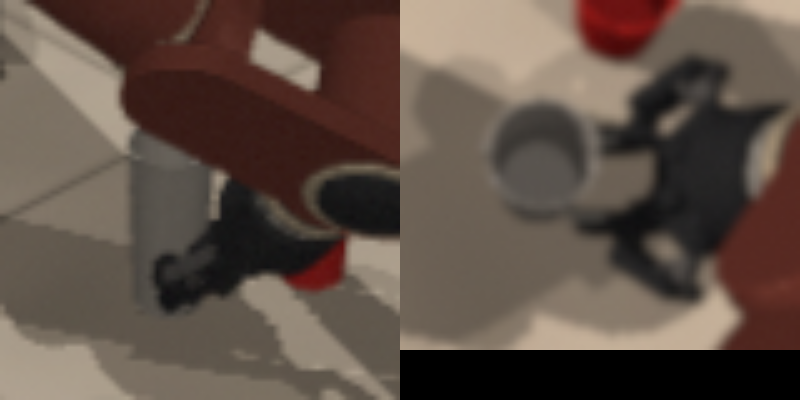

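```bash
cat > cup.py <<'E'
from h import *
from scipy.optimize import least_squares as LS
a=np.arange(0,6.28,.05)
def ext(p,x):
    X=np.concatenate([np.stack([x[0]+R*np.cos(a),x[1]+R*np.sin(a),0*a+z],1) for R,z in((.024,0),(.03,.125))]);q=proj(p,X)
    return np.array([q[:,0].min(),q[:,1].min(),q[:,0].max(),q[:,1].max()])
def fit(obs,x0):  # obs: list of (pic, [l,t,r,b] with nan where hidden)
    f=lambda x:np.concatenate([(ext(p,x)-np.array(b))[~np.isnan(b)] for p,b in obs])
    r=LS(f,x0,loss="soft_l1",diff_step=1e-4);return r.x,f(r.x).round(1)
n=np.nan
E
python3 - <<'E'
from cup import *
s=ctrl.get_image("side");t=ctrl.get_image("top")
L=lambda b:[b[0]-b[2]/2,b[1]-b[3]/2,b[0]+b[2]/2,b[1]+b[3]/2]
bs=ctrl.boxes_of("dosing_cup",s)[0]["box"];bt=ctrl.boxes_of("dosing_cup",t)[0]["box"];print(L(bs),L(bt))
# from the crop: side left edge 131, bottom 313; top l 488 r 600 t 98 b 218
h=lambda u,f:(u+.5)/5-.5+f
S=[h(131,220),n,n,h(313,190)];T=[h(488-400,235),h(98,180),h(600-400,235),h(218,180)]
for o in([(s,S),(t,T)],[(t,T)],[(t,L(bt))],[(s,S)]):print(fit(o,[.535,-.1]))
E
```

```text
[303.0, 283.45, 336.0, 323.34999999999997] [266.79999999999995, 165.54999999999998, 292.0, 192.85]
(array([ 0.53599208, -0.10292336]), array([-0.5,  1.1, -0.4, -1.3,  0.3,  0.3]))
(array([ 0.53447295, -0.10291815]), array([-0.3, -0.7,  0.3,  0.8]))
(array([ 0.62377121, -0.14611998]), array([ 1.2, -0.5, -1.2,  0.6]))
(array([ 0.54151018, -0.09960234]), array([-0.,  0.]))
```

```bash
python3 -m jog '[0.4,0.0105,0,0.0076,0,0,0, 0.4,0.0105,0,0.0076,0,0,0, 0.4,0.0105,0,0.0076,0,0,0, 0.4,0.0105,0,0.0076,0,0,0, 0.4,0.0105,0,0.0076,0,0,0, 0.4,0.0105,0,0.0076,0,0,0, 0.4,0.0105,0,0.0076,0,0,0, 0.4,0.0105,0,0.0076,0,0,0, 0.4,0.0105,0,0.0076,0,0,0, 0.4,0.0081,0,0.0059,0,0,0]'
python3 plan.py 0.5724 0.1724 0.014 81.8 36
```

```text
t: 9.62
tool_pos: [0.5487, -0.0032, 0.0159]
tool_rot: [-2.006, -1.739, -0.652]
contact_force: [0.3, -1.4, -1.3]
opening: 0.0343
t 9.62 pos [ 0.5487 -0.0032  0.0159] q [-0.44  0.21  1.94  0.63  1.27 -0.58] open 0.0343 F [ 0.3 -1.4 -1.3]
shift now-axes [ 0.1422 -0.0015  0.1056] shift target-axes [ 0.1422 -0.0016  0.1056] turn deg [-0.03  0.    0.03]
```

```bash
python3 -m jog '[0.4,0.0105,0,0.0076,0,0,0, 0.4,0.0105,0,0.0076,0,0,0, 0.4,0.0105,0,0.0076,0,0,0, 0.4,0.0105,0,0.0076,0,0,0, 0.4,0.0105,0,0.0076,0,0,0, 0.4,0.0105,0,0.0076,0,0,0, 0.4,0.0105,0,0.0076,0,0,0, 0.4,0.0105,0,0.0076,0,0,0, 0.4,0.0105,0,0.0076,0,0,0, 0.4,0.0081,0,0.0059,0,0,0]'
python3 plan.py 0.5724 0.1724 0.014 81.8 36
python3 - <<'E'
from h import *
s=ctrl.get_image("side");t=ctrl.get_image("top")
a=cv2.resize(s["image"][110:220,165:245],None,fx=5,fy=5,interpolation=cv2.INTER_CUBIC);b=cv2.resize(t["image"][150:240,120:200],None,fx=5,fy=5,interpolation=cv2.INTER_CUBIC)
cv2.imwrite("pics/push2.png",np.hstack([a,np.vstack([b,np.zeros((100,400,3),np.uint8)])]))
E
```

```text
t: 10.88
tool_pos: [0.5668, 0.1222, 0.0161]
tool_rot: [-2.006, -1.739, -0.652]
contact_force: [-0.2, -1.6, -0.7]
opening: 0.0341
t 10.88 pos [0.5668 0.1222 0.0161] q [-0.21  0.19  1.96  0.7   1.15 -0.42] open 0.0341 F [-0.2 -1.6 -0.7]
shift now-axes [ 0.0396 -0.0016  0.0314] shift target-axes [ 0.0396 -0.0016  0.0314] turn deg [-0.03 -0.    0.04]
```

View pics/push2.png

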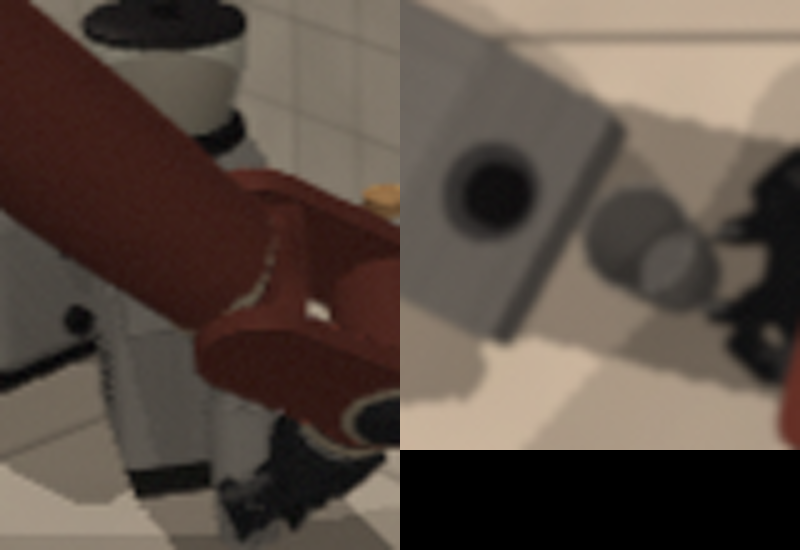

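The cup stands upright just in front of the head, with the button still out. In the top view the rim is at crop (635,240) and the foot at (680,270); the arm hides most of the side view.

Run:
```python
from cup import *
t=ctrl.get_image("top");h=lambda u,f:(u+.5)/5-.5+f
T=[h(584-400,120),h(187,150),h(720-400,120),h(314,150)]
x,r=fit([(t,T)],[.57,.15]);print(x,r)
o=ctrl.get_obs()["tool_pos"];d=x-o[:2];u=np.array([.1426,.9898]);print("ahead",d@u,"side",d@[.9898,-.1426])
g=np.array([.5761,.1981])-x;print("to go",g@u,g@[.9898,-.1426])
```

```text
[0.56854846 0.14742677] [-0.7 -0.6  0.8  0.6]
ahead 0.025417061595441548 side -0.0018560077926898287
to go 0.0512332131253082 0.00024851326624744505
```

```bash
python3 -m jog '[0.4,0.0081,0,0.0059,0,0,0, 0.4,0.0081,0,0.0059,0,0,0, 0.4,0.0081,0,0.0059,0,0,0, 0.4,0.0081,0,0.0059,0,0,0, 0.4,0.0049,0,0.0035,0,0,0, 0.4,0.004,0,0.003,0,0,0, 0.4,0,0,0,0,0,0]'
python3 plan.py 0.5724 0.1724 0.014 81.8 36
```

```text
t: 11.9
tool_pos: [0.5739, 0.1717, 0.0159]
tool_rot: [-2.007, -1.74, -0.651]
contact_force: [-2.5, -3.4, 0.7]
opening: 0.0345
t 11.9 pos [0.5739 0.1717 0.0159] q [-0.12  0.21  1.94  0.72  1.1  -0.35] open 0.0345 F [-2.5 -3.4  0.7]
shift now-axes [-0.0008 -0.0016  0.0018] shift target-axes [-0.0008 -0.0016  0.0018] turn deg [-0.03  0.06  0.05]
```

```bash
python3 -m jog '[0.4,-0.0081,0,-0.0059,0,0,0, 0.4,-0.0324,0,-0.0235,0,0,0, 0.4,-0.0324,0,-0.0235,0,0,0, 0.4,-0.0243,0,-0.0177,0,0,0, 0.4,0.0353,0,-0.0485,0,0,0, 0.4,0.0353,0,-0.0485,0,0,0, 0.4,0.0353,0,-0.0485,0,0,0, 0.4,0.0353,0,-0.0485,0,0,0, 0.4,0.0353,0,-0.0485,0,0,0]'
python3 plan.py 0.36 0.12 0.36 81.8 36
```

```text
t: 13.02
tool_pos: [0.5565, 0.0531, 0.3179]
tool_rot: [-2.007, -1.738, -0.653]
contact_force: [1.3, -0.2, 0.2]
opening: 0.0343
t 13.03 pos [0.5565 0.0531 0.3179] q [-0.34 -0.16  1.76  0.62  1.66 -0.18] open 0.0343 F [ 1.3 -0.2  0.2]
shift now-axes [ 0.0557 -0.204  -0.0116] shift target-axes [ 0.0557 -0.204  -0.0116] turn deg [ 0.01 -0.02  0.01]
```

```bash
python3 -m jog '[0.4,0.011,-0.041,-0.0023,0,0,0, 0.4,0.011,-0.041,-0.0023,0,0,0, 0.4,0.011,-0.041,-0.0023,0,0,0, 0.4,0.011,-0.041,-0.0023,0,0,0, 0.4,0.011,-0.041,-0.0023,0,0,0, 0,0,0,0,0,0,0]'
python3 - <<'E'
from h import *
s=ctrl.get_image("side");t=ctrl.get_image("top")
a=cv2.resize(s["image"][115:215,170:240],None,fx=6,fy=6,interpolation=cv2.INTER_CUBIC)
b=cv2.resize(t["image"][150:240,110:180],None,fx=5,fy=5,interpolation=cv2.INTER_CUBIC)
W=np.zeros((600,780,3),np.uint8);W[:,:420]=a;W[:450,425:775]=b
cv2.imwrite("pics/placed.png",W)
E
```

```text
t: 13.78
tool_pos: [0.3583, 0.1201, 0.359]
tool_rot: [-2.007, -1.743, -0.656]
contact_force: [-0.4, -0.9, -1.2]
opening: 0.0175
```

View pics/placed.png

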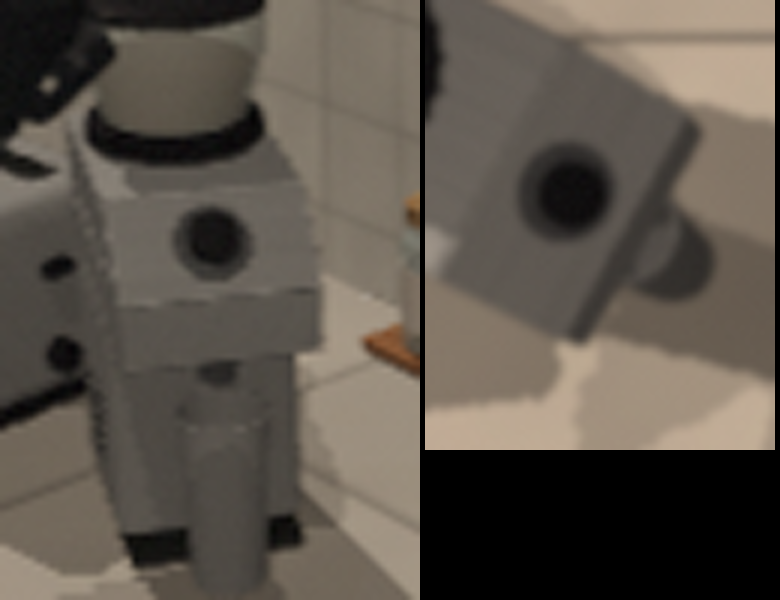

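The cup is upright under the head. In the side crop its body spans columns 180–271 with the foot's bottom at row 597, and the spout is at (217,375).

Run:
```python
from cup import *
s=ctrl.get_image("side");t=ctrl.get_image("top")
h=lambda u,f,k:(u+.5)/k-.5+f
S=[h(179,170,6),n,h(271,170,6),h(597,115,6)];T=[n,n,h(714-425,110,5),h(302,150,5)]
sp=np.array([.5761,.1981])
for o in([(s,S),(t,T)],[(t,T)],[(s,S)]):
    x,r=fit(o,[.57,.19]);g=sp-x;print(x,r,"to go fwd/right(82deg)",(g@[.1426,.9898]).round(4),(g@[.9898,-.1426]).round(4),"grinder axes",(g@[.438,.899]).round(4),(g@[-.899,.438]).round(4))
f=lambda X:((proj(s,X)[0]-[170,115]+.5)*6-.5).round()
print("spout predicted crop px",f([*sp,.148]),"rim of centred cup",f([*sp,.125]),"TCP-based cup",np.array([.5739,.1717])+.0258*np.array([.1426,.9898]))
e=ext(s,sp);print("centred cup ext crop",((e-[170,115,170,115]+.5)*6-.5).round(), "top",((ext(t,sp)-[110,150,110,150]+.5)*5-.5+[425,0,425,0]).round())
```

```text
[0.5782599  0.19681149] [-0.4  0.2  0.   0.1 -0.2] to go fwd/right(82deg) 0.001 -0.0023 grinder axes 0.0002 0.0025
[0.57781004 0.19710683] [ 0. -0.] to go fwd/right(82deg) 0.0007 -0.0018 grinder axes 0.0001 0.002
[0.57879165 0.19664414] [-0.3  0.3 -0. ] to go fwd/right(82deg) 0.0011 -0.0029 grinder axes 0.0001 0.0031
spout predicted crop px [219. 376.] rim of centred cup [220. 409.] TCP-based cup [0.57757908 0.19723684]
centred cup ext crop [172. 388. 268. 597.] top [559. 171. 712. 305.]
```

```bash
python3 plan.py 0.53 0.10 0.345 64 45
```

```text
t 13.97 pos [0.3599 0.1194 0.357 ] q [-0.35 -0.73  2.1   0.64  1.85 -0.04] open 0.0003 F [ 0.5  0.1 -0.5]
shift now-axes [-0.0029  0.1712  0.0125] shift target-axes [0.0319 0.1614 0.0489] turn deg [-11.63   8.92  13.5 ]
```

```bash
python3 -m jog '[0,0,0.057,0.004,0,0,0, 0,0,0.057,0.004,0,0,0, 0,0,0.057,0.004,0,0,0, 0,0,0,0,-5.8,4.5,6.75, 0,0,0,0,-5.8,4.5,6.75, 0,0,0,0,0,0,0]'
python3 plan.py 0.5522 0.149 0.288 64 45
```

```text
t: 14.72
tool_pos: [0.5291, 0.102, 0.3448]
tool_rot: [-2.185, -1.365, -0.902]
contact_force: [-0.1, 0.2, -0.5]
opening: -0.0002
t 14.72 pos [0.5291 0.102  0.3448] q [-0.34 -0.4   1.96  0.78  1.5   0.1 ] open -0.0002 F [-0.1  0.2 -0.5]
shift now-axes [-0.0031  0.0004  0.0772] shift target-axes [-0.0031  0.0001  0.0772] turn deg [-0.21  0.01 -0.12]
```

```bash
python3 -m jog '[0,-0.0031,0.0002,0.04,-0.2,0,-0.1, 0,0,0,0.037,0,0,0, 0,0,0,0.03,0,0,0, 0,0,0,0.02,0,0,0, 0,0,0,0,0,0,0]'
python3 plan.py 0.5708 0.1873 0.246 64 45
python3 - <<'E'
from h import *
t=ctrl.get_image("top");s=ctrl.get_image("side")
b=cv2.resize(t["image"][140:230,105:185],None,fx=5,fy=5,interpolation=cv2.INTER_CUBIC)
a=cv2.resize(s["image"][115:205,170:240],None,fx=5,fy=5,interpolation=cv2.INTER_CUBIC)
cv2.imwrite("pics/press0.png",np.hstack([a,b]))
E
```

```text
t: 15.35
tool_pos: [0.5684, 0.1819, 0.2546]
tool_rot: [-2.185, -1.372, -0.906]
contact_force: [-0.2, -0.8, -1.1]
opening: 0.0001
t 15.35 pos [0.5684 0.1819 0.2546] q [-0.15 -0.26  2.    0.8   1.23  0.09] open 0.0001 F [-0.2 -0.8 -1.1]
shift now-axes [-0.002  -0.0002  0.0102] shift target-axes [-0.002  -0.0002  0.0102] turn deg [-0.04  0.03  0.23]
```

View pics/press0.png

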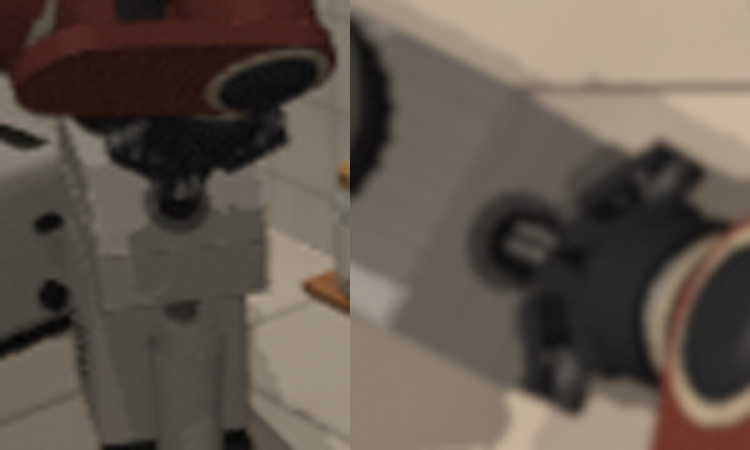

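The fingertips are in front of the button and centred on it in both views: crop (180,205) in the side view, (525,240) in the top view. I'll press in small steps and watch the force.

```bash
python3 -m jog '[0,-0.001,0,0.004,0,0,0, 0,0,0,0.004,0,0,0, 0,0,0,0.002,0,0,0, 0,0,0,0.002,0,0,0]'
python3 -m jog '[0,0,0,0.002,0,0,0, 0,0,0,0,0,0,0]'
python3 plan.py 0.5708 0.1873 0.246 64 45
```

```text
t: 15.95
tool_pos: [0.5727, 0.1876, 0.2477]
tool_rot: [-2.188, -1.369, -0.914]
contact_force: [-0.9, -4.1, 3.5]
opening: -0.0001
t: 16.2
tool_pos: [0.5729, 0.1878, 0.2475]
tool_rot: [-2.188, -1.373, -0.912]
contact_force: [-11.4, -14.9, 10.9]
opening: -0.0001
t 16.2 pos [0.5729 0.1878 0.2475] q [-0.13 -0.24  2.    0.8   1.21  0.09] open -0.0001 F [-11.4 -14.9  10.9]
shift now-axes [-0.0021 -0.0017  0.0001] shift target-axes [-0.0021 -0.0017  0.0001] turn deg [0.27 0.02 0.32]
```

```bash
for i in 1 ; do python3 -m jog '[0,0,0,-0.004,0,0,0, 0,0,0,0,0,0,0]'; python3 -m jog '[0,0,0,-0.001,0,0,0, 0,0,0,0,0,0,0]';python3 -m jog '[0,0,0,-0.001,0,0,0, 0,0,0,0,0,0,0]';python3 -m jog '[0,0,0,-0.002,0,0,0, 0,0,0,0,0,0,0]';python3 -m jog '[0,0,0,-0.002,0,0,0, 0,0,0,0,0,0,0]'; done; python3 plan.py 0.5708 0.1873 0.247 64 45
```

```text
t: 16.45
tool_pos: [0.572, 0.1864, 0.249]
tool_rot: [-2.188, -1.369, -0.914]
contact_force: [1.6, -3.1, 3.4]
opening: -0.0001
t: 16.7
tool_pos: [0.5713, 0.1863, 0.2492]
tool_rot: [-2.187, -1.369, -0.912]
contact_force: [1.6, -2.6, 3.4]
opening: 0.0001
t: 16.95
tool_pos: [0.5707, 0.1857, 0.2497]
tool_rot: [-2.187, -1.369, -0.911]
contact_force: [0.8, -1.5, 3.5]
opening: 0.0003
t: 17.2
tool_pos: [0.5697, 0.1844, 0.2507]
tool_rot: [-2.186, -1.369, -0.91]
contact_force: [0.0, -1.3, 2.4]
opening: 0.0001
t: 17.45
tool_pos: [0.569, 0.1831, 0.2517]
tool_rot: [-2.187, -1.369, -0.909]
contact_force: [-0.8, 0.1, 0.2]
opening: -0.0001
t 17.45 pos [0.569  0.1831 0.2517] q [-0.14 -0.26  2.    0.8   1.22  0.09] open -0.0001 F [-0.8  0.1  0.2]
shift now-axes [-0.     -0.0002  0.0066] shift target-axes [-0.     -0.0002  0.0066] turn deg [ 0.12 -0.03  0.13]
```

The spring shows a clean ramp, from about 2.5 N to 4.6 N and then a rigid stop at 21 N, about 6 mm after first contact. So the button went fully in and came back. I'll retreat and check the scene.

```bash
python3 -m jog '[0,0,0,-0.02,0,0,0, 0,0,0,-0.04,0,0,0, 0,0,0,-0.04,0,0,0, 0,0,-0.05,0,0,0,0, 0,0,-0.05,0,0,0,0, 0,0,-0.05,0,0,0,0, 0,0,-0.03,0,0,0,0, 0,0,0,0,0,0,0]'
python3 - <<'E'
from h import *
s=ctrl.get_image("side");t=ctrl.get_image("top")
a=cv2.resize(s["image"][110:210,165:235],None,fx=5,fy=5,interpolation=cv2.INTER_CUBIC)
W=np.zeros((500,790,3),np.uint8);W[:,:350]=a;W[:330,355:]=cv2.resize(t["image"],(435,330))
cv2.imwrite("pics/end.png",W)
E
```

```text
t: 18.45
tool_pos: [0.3752, 0.1992, 0.3222]
tool_rot: [-2.185, -1.372, -0.913]
contact_force: [-0.9, -0.3, 1.4]
opening: -0.0003
```

View pics/end.png

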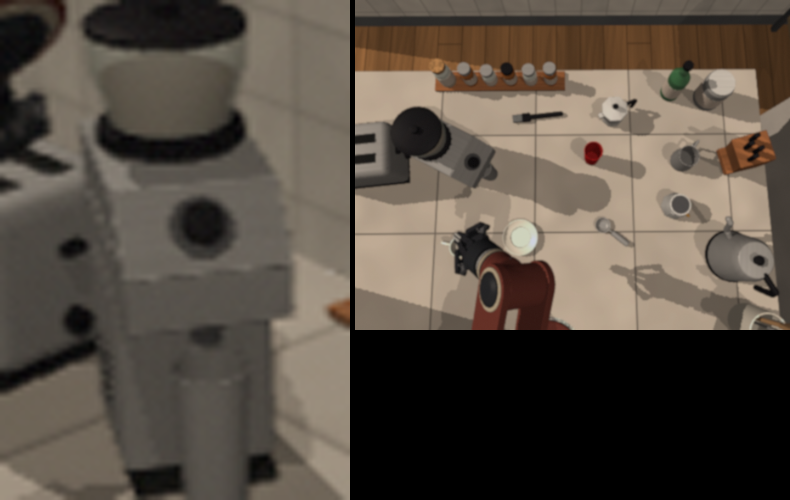

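The cup is still upright under the spout (side crop column ~212, spout ~207), the button is out, and the saucer, brush, red cup, spoon and the rest have not moved.

```bash
python3 -c "
from station import ctrl
print(ctrl.finish_job())"
```

```text
the job is handed in; nothing more can be done
None
```

I pushed the steel dosing cup upright across the slab until it stood under the grinder's spout. Then I pressed the grinder button fully in once, let it go, and handed the job in at about 18.6 s.

- **Cup position:** fitted from both cameras, the cup stands about 2–3 mm to one side of my estimated spout axis. That is about the accuracy of the cameras, so I left it there. The fingertips pushed it low on its body, half open and without pinching. The last picture shows it upright.
- **Button:** the force rose along the spring from about 2.5 N to 4.6 N, then hit a rigid stop at about 21 N, which fits the full 6 mm of travel. First contact came about 6 mm earlier than my camera estimate of the button face. I therefore judged "fully in" from the force ramp, since I could not read the button's travel directly. On release the force fell to zero, and the last picture shows the button out.
- **Other items:** by eye, nothing else visible had moved in the last top view. The espresso cup was partly hidden behind the gripper there, so I could not check it fully.

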